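Turn a rocking lens over and store it flat side down

ROBOT

A 6-joint arm with a two-finger parallel gripper is mounted at the origin on the work surface; the furniture and walls round the work are solid. World frame = base frame: x ahead of the robot, y to its left, z up, the work surface at z = 0. Lengths are in m, angles in rad, forces in N, time in s.
With the tool pointing down it reaches from about 0.35 to 0.875 m from the base axis. Payload 4.2 kg.
Tool frame: the origin (TCP) lies midway between the tips of the shut fingers; the grasp point (between the pads) lies 19 mm behind it (manip.hold_point_z is the distance from the TCP to the grasp point, in m); z points along the fingers, y is the line along which they close (so a half turn about z gives the same grasp; the last joint's range is limited). The gripper opens to 85 mm and grips with 20 to 120 N. Pads are 22 mm wide; open, the fingers measure 114 mm over their backs; the gripper's body (76 mm by 85 mm) begins 54 mm behind the grasp point. The pads swing forward as they close: fully open they stand 13 mm farther back than shut.
Start: joints at [-0.93, 0.385, 0.008, 0, -1.194, -0.259], TCP at [0.233, -0.58, 0.231] pointing down, gripper open.
Joint ranges: [-3.14, 3.14], [-1.21, 2.06], [-1.07, 1.41], [-3.16, 2.05], [-2.99, -0.16], [-3.1, 3.1]. Speed limits (rad/s): [2.79, 2.79, 3.14, 3.14, 3.14, 3.14].

INTERFACE

Orientations are given as a unit quaternion [x, y, z, w].
In Python, from workcell import manip gives the robot as it stands.
- The arm moves only by the tool move_arm, never from a script. Its argument "series" is a list of rows, each a list of 6 numbers: the shift along the tool's x, y, z in m, then the turn, a rotation vector about the tool's x, y, z in degrees. In form: [[tx, ty, tz, ax, ay, az], ...]. A call has 1 to 20 rows; each row shifts and turns the commanded pose from where the row before left it, along the tool's axes as they then stand; what a row does not reach is not made up. A row lasts 1/8 s, in which the tool goes at most 62.5 mm and 10.7 degrees, less where a joint would pass 70% of its speed; a pose out of reach is approached as far as the arm can. A call is refused whole if a number of a shift passes 0.0625 or a number of a turn 10.7, either way. A call with a gripper value outside its range is refused whole. "grip" is the finger opening in m, from 0 to 0.0854, set as the call begins (left out, the last holds). The fingers move at their own pace and stop on an object; "grip_force" is the grip in N (left out, the last holds). Time passes only in rows, so rows that do not move let the fingers close. It gives the time, the measured TCP pose, the force, the opening and the grip force at its end, in the units of the state.
- manip.get_state(): the state, without advancing time (a new reading comes with each control period).
- manip.capture(name): name is "side" or "top" or "wrist"; returns (picture, depth): 400x640x3 uint8, red, green, blue; 400x640 float32, m along the optical axis (not along the pixel's ray), 0 where there is no reading.
- manip.camera_params(name): a dict with "vfov" (degrees; the focal length in pixels is half the picture's height over the tangent of half this angle, whatever the lens; pixels are square), "cx", "cy" (the principal point, pixels), "rvec" (rotation vector, rad) and "tvec" (3), from world to camera coordinates, as OpenCV has them. Camera axes: x right, y down, z forward; pixel columns grow to the right and rows downward; lengths in m; the calibration is good to about 2 mm. A picture is of the moment at which its call begins: read the wrist's pose just before it. camera_params takes no time and is no camera call; for the wrist camera it gives the pose at the moment of the call.
- manip.close_job(): hands the job in; it is judged then, once.
The state is a dict: "time_s": time; "joint_positions": joint angles; "qd": joint speeds; "joint_efforts": joint torques, N m; "eef_pos": TCP position; "ee_rot": TCP orientation; "contact_force": force on the tool from outside, world axes, zero at the start; "torque": the same for the moment, N m; "opening": finger opening in m; "grasp_force": force on a finger pad.
Only numpy, scipy, OpenCV 4.12 (cv2) and the standard library are available. Lean on these libraries where they do the work, as an engineer would, in place of code of your own. Each camera call takes 0.05 s, during which the arm holds its last target. There are 200 camera calls.

TASK

The glass lens in the steel drying tray is rocking on its curved side. Steady it, turn it over and put it away in the felt-lined wooden storage tray, resting squarely on its flat side. Set it down gently: never let it drop or topple over, and leave the pill tin and the petri dish where they stand.

Things in the scene. Friction and masses are not known exactly. Their poses are not given: they have to be found in the camera images.
- lens: Greenish glass plano-convex cylindrical lens with frosted edges, about 0.24 kg, D-shaped seen from its end: 50 mm long (x), 60 mm wide (y), 36 mm thick in the middle (z). Origin in the middle: 18 mm from the flat face and from the crown of the curve. z points out of the flat face: up at the start, down when stored. Starts rocked 16 degrees and rocks on for some 5 s.
- lens_flat (a point): Centre of the lens's flat face (50 x 60 mm), 18 mm along +z from the lens's origin. The opposite face is a cylinder of radius 50 mm about a line along x, 32 mm from the origin on the +z side. Centre of mass 2 mm from the origin towards the curve.
- lens_end (a point): Middle of one of the two flat D-shaped end faces, at x = +25 mm of the lens (the other is at -25 mm). The end faces are parallel, 50 mm apart: a good place to grip.
- lens_edge (a point): Centre of one of the two flat long edge faces, at y = +30 mm of the lens (the other at -30 mm), 50 mm long in x and 26 mm high, from z = -8 to +18 mm. The lens can stand by itself on an edge face (origin then 30 mm up); it falls back onto its curve if it leans more than about 15 degrees that way.
- drying_tray: Bare steel sheet tray, fixed, 160 x 160 mm, floor top 3 mm above the bench, lip 10 mm above the bench. Origin under its centre, z up. The lens starts near its middle.
- storage_tray: Wooden tray with grey felt lining, fixed, 160 x 160 mm outside, 152 x 152 mm inside, felt top 5 mm above the bench, lip 10 mm above the bench. Origin under its centre, z up.
- pill_tin: Round white tin, 47 mm across, 21 mm high, loose bystander beyond the trays. Origin under its centre.
- petri_dish: Round glass dish, 54 mm across, 13 mm high, loose bystander beyond the trays. Origin under its centre.
- fume_hood: Black fume extractor at the back left, fixed; keep the arm clear of it. Its round mouth, 284 mm across, stands upright and faces the robot's right (-y): mouth centre at world offset (-10, -148, +156) mm from this origin. Behind the mouth (+y of it) hangs its duct.
Mind the look-alikes: they are no part of the job. What is shaped like the lens but pink is not meant.

How it is judged:
By the outcome, as a careful person would: the job done as asked, in the order asked, and still so for the second after the job is handed in, with the robot touching nothing.
It also fails if it takes over 59 s, if anything falls off the work surface, if the arm or the gripper's body presses on something with over 40 N, if the wrist force passes 120 N, or if a joint passes its speed limit or range.

## Working session

There is one attempt and no reset: what is moved stays moved. The work goes in short steps, Python scripts to look and compute and a tool call to move; the robot and the scene stay as the last step left them, time stands still between calls to the robot, and variables do not carry over. Pictures are saved under pics/ and viewed, at most 10 in all, crops included, and the job is handed in when it is done.

Besides the shell and the picture viewer there is one more tool, called after "Call:" as a command line: name --pt "numbers of a row" for each row, then --argument value for the rest. move_arm: Moves the arm, as the interface text tells. Its arguments: {"type":"object","properties":{"series":{"type":"array"},"grip":{"type":"number"},"grip_force":{"type":"number"}},"required":["series"]}

```bash
mkdir -p pics; cat > h.py <<'E'
import numpy as np, cv2
from scipy.spatial.transform import Rotation as R
from workcell import manip
def cam(n):
    p=manip.camera_params(n); f=200/np.tan(np.radians(p["vfov"])/2)
    return f,p["cx"],p["cy"],R.from_rotvec(np.ravel(p["rvec"])).as_matrix(),np.ravel(p["tvec"])
def grab(n):
    c=cam(n); im,d=manip.capture(n); return c,im,d
def ray(c,u,v,z):
    f,cx,cy,Rm,t=c; o=-Rm.T@t; d=Rm.T@np.array([(u-cx)/f,(v-cy)/f,1]); return o+d*(z-o[2])/d[2]
def pts(c,d):
    f,cx,cy,Rm,t=c; v,u=np.mgrid[:400,:640]
    P=np.stack([(u-cx)/f*d,(v-cy)/f*d,d],-1); return (P-t)@Rm
def proj(c,p):
    f,cx,cy,Rm,t=c; q=Rm@np.asarray(p)+t; return f*q[0]/q[2]+cx,f*q[1]/q[2]+cy
E
python3 - <<'E'
from h import *
ims=[]
for n in("top","side"):
    c,im,d=grab(n); np.savez(f"{n}0.npz",im=im,d=d); ims.append(im); print(n,manip.camera_params(n))
cv2.imwrite("pics/a.png",cv2.cvtColor(ims[0],cv2.COLOR_RGB2BGR))
cv2.imwrite("pics/b.png",cv2.cvtColor(ims[1],cv2.COLOR_RGB2BGR))
print(manip.get_state(),manip.hold_point_z)
E
```

```text
top {'vfov': 47.82360063799718, 'cx': 319.6965567596727, 'cy': 195.79914456534493, 'rvec': array([ 2.10114962, -2.15043012,  0.18514816]), 'tvec': array([0.06982993, 0.48839676, 1.34270939])}
side {'vfov': 56.7689135389738, 'cx': 316.261725980222, 'cy': 194.99738230367345, 'rvec': array([ 2.30655942,  0.13535302, -0.04655142]), 'tvec': array([-0.45623417,  0.08886786,  0.92864962])}
{'time_s': 0.1, 'joint_positions': array([-9.30409696e-01,  3.85493271e-01,  6.77289606e-03, -4.55116930e-04,
       -1.19400031e+00, -2.58553912e-01]), 'qd': array([ 0.0004144 , -0.00099076,  0.00277111,  0.00132024, -0.00030335,
       -0.00051938]), 'joint_efforts': array([ 8.36600484e-04, -3.93320382e+01,  1.88928670e+01,  4.19797227e+00,
       -2.62783557e-03,  4.41347353e-06]), 'eef_pos': array([ 0.23269053, -0.57950988,  0.23032384]), 'ee_rot': array([-1.89676184e-01,  9.81846207e-01,  9.58512331e-04, -2.27549155e-04]), 'contact_force': array([0.08337911, 0.33929349, 0.94033541]), 'torque': array([-0.00968921,  0.02776049,  0.0141368 ]), 'grasp_force': 0.0, 'opening': 0.08536195316636166} 0.0187
```

View pics/a.png

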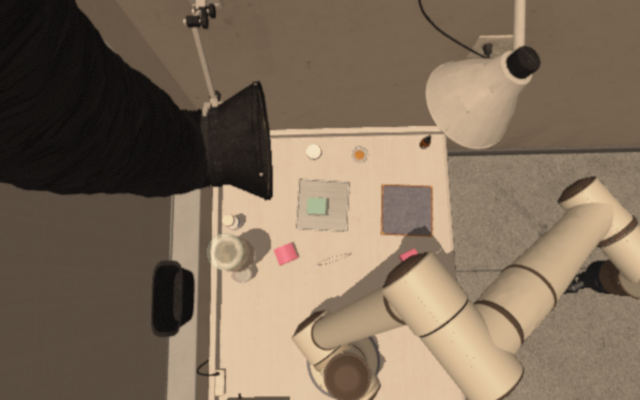

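View pics/b.png

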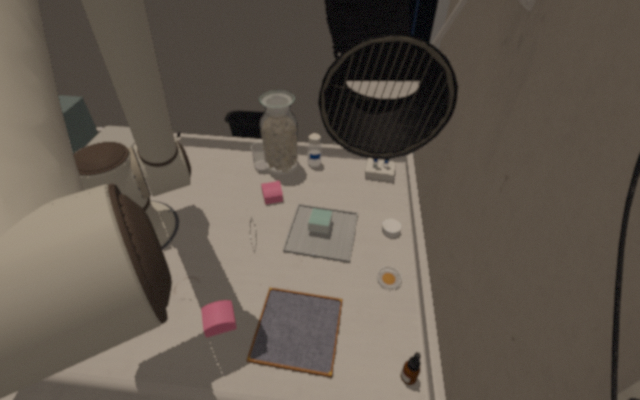

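The lens is the green block in the drying tray at top (318,205) / side (320,221). The look-alikes are the pink ones at top (286,253) and (410,256), which are ruled out by colour. I'll measure the lens and trays now.

```bash
cat > m.py <<'E'
from h import *
c,im,d=grab("top"); hsv=cv2.cvtColor(im,cv2.COLOR_RGB2HSV)
print(manip.get_state()["time_s"])
def rect(m,z,name):
    cs,_=cv2.findContours(m.astype(np.uint8),0,1); k=max(cs,key=cv2.contourArea)
    b=cv2.boxPoints(cv2.minAreaRect(k)); P=np.array([ray(c,u,v,z) for u,v in b])
    print(name,b.mean(0).round(1),"ctr",P.mean(0).round(4)); 
    for i in(0,1): e=P[i+1]-P[i]; print("  side",np.linalg.norm(e).round(4),"yaw",np.degrees(np.arctan2(e[1],e[0])).round(1))
g=(hsv[...,0]>60)&(hsv[...,0]<95)&(hsv[...,1]>50)&(hsv[...,2]>90)
g[:180]=0;g[240:]=0;g[:,:290]=0;g[:,355:]=0
rect(g,.038,"lens")
print("depth lens z",np.percentile(pts(c,d)[g][:,2],[5,50,95]))
P=pts(c,d)[g]; P=P[P[:,2]>.02]; print("pts mean",P.mean(0),"fit",np.linalg.lstsq(np.c_[P[:,:2]-P[:,:2].mean(0),np.ones(len(P))],P[:,2],rcond=None)[0], np.ptp(P,axis=0))
gr=im.astype(int)
ft=(gr.sum(2)<330)&(gr.max(2)-gr.min(2)<40); ft[:175]=0;ft[240:]=0;ft[:,:370]=0;ft[:,440:]=0; ft=cv2.morphologyEx(ft.astype(np.uint8),2,np.ones((5,5)))
rect(ft,.005,"felt")
print("sample colours",im[225,305],im[205,318],im[210,405],im[240,340])
st=(gr.sum(2)>380)&(gr[...,0]-gr[...,2]<28); st[:175]=0;st[240:]=0;st[:,:290]=0;st[:,360:]=0
rect(cv2.morphologyEx(st.astype(np.uint8),3,np.ones((7,7))),.006,"steel")
c2,i2,d2=grab("side")
cv2.imwrite("pics/c.png",cv2.cvtColor(np.hstack([cv2.resize(x,(400,400),interpolation=2) for x in(im[170:240,285:355],i2[195:265,285:355])]),4))
E
python3 m.py
```

```text
0.15Traceback (most recent call last):
  File "m.py", line 11, in <module>
    rect(g,.038,"lens")
    ~~~~^^^^^^^^^^^^^^^
  File "m.py", line 5, in rect
    cs,_=cv2.findContours(m.astype(np.uint8),0,1); k=max(cs,key=cv2.contourArea)
                                                     ~~~^^^^^^^^^^^^^^^^^^^^^^^^
ValueError: max() iterable argument is empty
```

```bash
sed -i 's/^g=(hsv.*/gr=im.astype(int); g=(gr[...,1]-gr[...,0]>12)/' m.py; python3 m.py
```

```text
0.2
lens [321.3 205.7] ctr [0.4599 0.0544 0.038 ]
  side 0.0386 yaw -6.3
  side 0.0494 yaw -96.6
depth lens z [0.03156058 0.0389612  0.04663939]
pts mean [0.45792813 0.05446185 0.04649449] fit [-4.34628741  0.21473882  0.04649449] [0.23585287 0.04977181 1.38343116]
felt [420.  230.5] ctr [ 0.3797 -0.2512  0.005 ]
  side 0.056 yaw -91.3
  side 0.0219 yaw 176.2
sample colours [202 178 152] [163 176 143] [134 118 112] [223 194 161]
steel [321.4 205.8] ctr [0.4648 0.0539 0.006 ]
  side 0.0489 yaw -7.4
  side 0.0589 yaw -97.8
```

View pics/c.png

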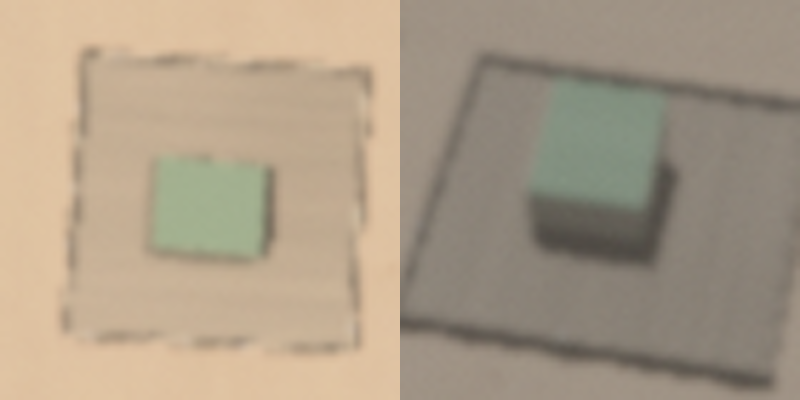

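The crop shows the green lens in the steel tray. Its 60 mm side runs along image-horizontal (world y) and its flat face is up, so it is the right object. Next I'll find the tray centres and plan the move to a hover pose.

```bash
cat >> h.py <<'E'
from scipy.linalg import fractional_matrix_power as fmp
def T(p,Rm): M=np.eye(4); M[:3,:3]=Rm; M[:3,3]=p; return M
def cur(): s=manip.get_state(); return T(s["eef_pos"],R.from_quat(s["ee_rot"]).as_matrix())
def tool(yaw,tilt):
    # tool y along world azimuth yaw (deg); tilt>0: body leans to robot's left, about the closing axis
    y=np.array([np.cos(np.radians(yaw)),np.sin(np.radians(yaw)),0]); z=np.array([0,0,-1.])
    x=np.cross(y,z); return R.from_rotvec(np.radians(tilt)*y).as_matrix()@np.c_[x,y,z]
def row(A,B,n):
    M=fmp(np.linalg.inv(A)@B,1/n).real; a=R.from_matrix(M[:3,:3]).as_rotvec(degrees=True)
    print(n,"rows",np.r_[M[:3,3].round(5),a.round(3)].tolist()); return B
E
python3 - <<'E'
from h import *
c=cam("top")
for n,q,z in(("felt",[(381,185),(433,185),(433,235),(381,235)],.01),("steel",[(299.5,179),(350,182),(347.5,231),(296.5,228.5)],.01),("lens",[(312,197.5),(332,198),(331.5,215),(311,214)],.038)):
    P=np.array([ray(c,*p,z) for p in q]); print(n,P.mean(0).round(4),P[:,:2].round(3).tolist())
print("hood",ray(c,268,140,.15).round(3))
print(tool(173,0).round(2).tolist(), (tool(173,45)@[0,0,-1]).round(2))
row(cur(),T([.44,.05,.25],tool(173,0)),12)
E
```

```text
felt [ 0.4452 -0.2135  0.01  ] [[0.526, -0.136], [0.522, -0.3], [0.364, -0.289], [0.368, -0.129]]
steel [0.4668 0.0477 0.01  ] [[0.552, 0.121], [0.538, -0.038], [0.383, -0.025], [0.394, 0.133]]
lens [0.4586 0.0533 0.038 ] [[0.486, 0.082], [0.483, 0.021], [0.43, 0.024], [0.435, 0.086]]
hood [0.639 0.204 0.15 ]
[[-0.12, -0.99, 0.0], [-0.99, 0.12, 0.0], [0.0, 0.0, -1.0]] [0.09 0.7  0.71]
12 rows [-0.05376, 0.02161, -0.00159, 0.005, 0.002, -5.094]
```

Call:
move_arm --pt "-0.0538 0.0216 -0.0016 0 0 -5.1" --pt "-0.0538 0.0216 -0.0016 0 0 -5.1" --pt "-0.0538 0.0216 -0.0016 0 0 -5.1" --pt "-0.0538 0.0216 -0.0016 0 0 -5.1" --pt "-0.0538 0.0216 -0.0016 0 0 -5.1" --pt "-0.0538 0.0216 -0.0016 0 0 -5.1" --pt "-0.0538 0.0216 -0.0016 0 0 -5.1" --pt "-0.0538 0.0216 -0.0016 0 0 -5.1" --pt "-0.0538 0.0216 -0.0016 0 0 -5.1" --pt "-0.0538 0.0216 -0.0016 0 0 -5.1" --pt "-0.0538 0.0216 -0.0016 0 0 -5.1" --pt "-0.0538 0.0216 -0.0016 0 0 -5.1" --pt "0 0 0 0 0 0" --pt "0 0 0 0 0 0" --grip 0.0854 --grip_force 30

```text
time_s: 2.0
eef_pos: [0.4399, 0.0502, 0.2505]
ee_rot: [-0.663, 0.748, -0.0, -0.0]
contact_force: [0.7, -0.2, -0.4]
opening: 0.0853
grasp_force: 0.0
```

```bash
cat > w.py <<'E'
from h import *
import sys
A=cur(); c,im,d=grab("wrist"); print(manip.get_state()["time_s"],A[:3,3].round(4),manip.get_state()["joint_positions"].round(2))
gr=im.astype(int); g=(gr[...,1]-gr[...,0]>12).astype(np.uint8)
cs,_=cv2.findContours(g,0,1); k=max(cs,key=cv2.contourArea); b=cv2.boxPoints(cv2.minAreaRect(k))
print("box",b.round(0).tolist()); P=np.array([ray(c,u,v,float(sys.argv[2])) for u,v in b]); print("ctr",P.mean(0).round(4))
for i in(0,1): e=P[i+1]-P[i]; print("  side",np.linalg.norm(e).round(4),"yaw",np.degrees(np.arctan2(e[1],e[0])).round(1))
Q=pts(c,d)[(cv2.drawContours(np.zeros_like(g),[k],-1,1,-1)>0)&(d>0)]; print("z",np.percentile(Q[:,2],[5,25,50,75,95]).round(4)); Q=Q[abs(Q[:,2]-np.median(Q[:,2]))<.012]
print("mean",Q.mean(0).round(4),"slope x,y,c",np.linalg.lstsq(np.c_[Q[:,:2]-Q[:,:2].mean(0),np.ones(len(Q))],Q[:,2],rcond=None)[0].round(3))
cv2.imwrite(f"pics/{sys.argv[1]}.png",cv2.cvtColor(im,4))
E
python3 w.py d .039
```

```text
2.05 [0.4399 0.0502 0.2505] [ 0.48  0.05 -0.38  0.   -1.14 -0.6 ]
box [[282.0, 157.0], [322.0, 156.0], [324.0, 203.0], [284.0, 204.0]]
ctr [0.4619 0.062  0.039 ]
  side 0.0482 yaw 175.4
  side 0.0587 yaw 85.5
z [0.0374 0.0382 0.0387 0.0392 0.0399]
mean [0.4615 0.0613 0.0387] slope x,y,c [0.001 0.013 0.039]
```

View pics/d.png

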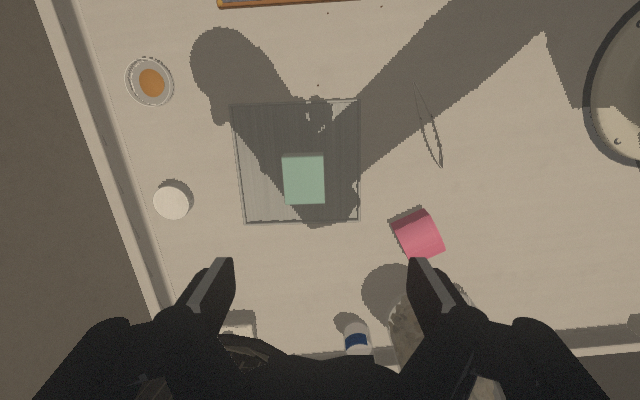

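The wrist view shows the lens at (303,180), now nearly level (slope 0.013), with its centre at (0.4615, 0.061) and lens yaw of about 175.5°. One pink decoy is at (418,233).

```bash
python3 - <<'E'
from h import *
c=cam("wrist"); A=cur(); o=-c[3].T@c[4]; print("cam in tool",(A[:3,:3].T@(o-A[:3,3])).round(3))
Rt=tool(175.5,-45); G=np.array([.4615,.061,.028])
g=T(G+.022*Rt[:,2],Rt); pre=T(g[:3,3]-.08*Rt[:,2],Rt); print(g[:3,3],pre[:3,3])
row(A,pre,6); row(pre,g,5)
E
```

```text
cam in tool [ 0.083  0.001 -0.142]
[0.46272054 0.07650839 0.01244365] [0.45828222 0.02011423 0.06901219]
6 rows [0.0144, -0.00372, 0.02784, -0.159, -7.501, -0.392]
5 rows [-0.0, -0.0, 0.016, 0.0, -0.0, -0.0]
```

```bash
python3 - <<'E'
from h import *
A=cur()
Rt=tool(175.5,-35); G=np.array([.4615,.061,.028])
g=T(G+.022*Rt[:,2],Rt); pre=T(g[:3,3]-.08*Rt[:,2],Rt); print(g[:3,3],pre[:3,3])
row(A,pre,5); row(pre,g,5)
E
```

```text
[0.46249005 0.07357978 0.00997866] [0.45888987 0.02783512 0.07551082]
5 rows [0.01246, -0.00437, 0.03348, -0.148, -7.001, -0.48]
5 rows [0.0, -0.0, 0.016, 0.0, -0.0, 0.0]
```

Call:
move_arm --pt "0.0125 -0.0044 0.0335 -0.15 -7 -0.48" --pt "0.0125 -0.0044 0.0335 -0.15 -7 -0.48" --pt "0.0125 -0.0044 0.0335 -0.15 -7 -0.48" --pt "0.0125 -0.0044 0.0335 -0.15 -7 -0.48" --pt "0.0125 -0.0044 0.0335 -0.15 -7 -0.48" --pt "0 0 0 0 0 0" --pt "0 0 0 0 0 0" --pt "0 0 0 0 0 0" --pt "0 0 0 0 0 0" --pt "0 0 0 0 0 0" --pt "0 0 0 0 0 0" --pt "0 0 0 0 0 0" --pt "0 0 0 0 0 0" --pt "0 0 0 0 0 0" --pt "0 0 0 0 0 0" --pt "0 0 0 0 0 0" --pt "0 0 0 0 0 0"

```text
time_s: 4.18
eef_pos: [0.4591, 0.0282, 0.0754]
ee_rot: [-0.648, 0.7, 0.204, 0.221]
contact_force: [-0.4, -0.4, -0.6]
opening: 0.0855
grasp_force: 0.0
```

```bash
python3 w.py e .039
```

```text
4.225 [0.4591 0.0282 0.0754] [-0.06  0.39 -0.34 -0.76 -0.98  0.46]
box [[281.0, 212.0], [359.0, 212.0], [359.0, 249.0], [281.0, 249.0]]
ctr [0.4614 0.0623 0.039 ]
  side 0.0491 yaw 175.5
  side 0.0513 yaw 91.4
z [0.0372 0.0382 0.0392 0.04   0.0407]
mean [0.4616 0.0602 0.0391] slope x,y,c [-0.006 -0.065  0.039]
```

View pics/e.png

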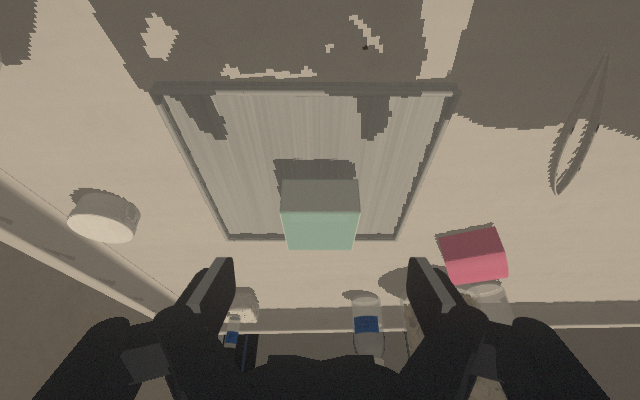

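The lens is centred between the fingers at (320,215), with slopes still decaying around level. I'll go in, let the rocking die out, then close.

Call:
move_arm --pt "0 0 0.016 0 0 0" --pt "0 0 0.016 0 0 0" --pt "0 0 0.016 0 0 0" --pt "0 0 0.016 0 0 0" --pt "0 0 0.016 0 0 0" --pt "0 0 0 0 0 0" --pt "0 0 0 0 0 0" --pt "0 0 0 0 0 0" --pt "0 0 0 0 0 0" --pt "0 0 0 0 0 0" --pt "0 0 0 0 0 0" --pt "0 0 0 0 0 0" --pt "0 0 0 0 0 0" --pt "0 0 0 0 0 0"

```text
time_s: 5.98
eef_pos: [0.4627, 0.074, 0.0099]
ee_rot: [-0.648, 0.7, 0.204, 0.221]
contact_force: [0.3, -0.2, -0.3]
opening: 0.0856
grasp_force: 0.0
```

```bash
python3 w.py f .039
```

```text
6.025 [0.4627 0.074  0.0099] [ 0.02  0.5  -0.37 -0.87 -0.85  0.55]
box [[253.0, 284.0], [386.0, 284.0], [386.0, 323.0], [253.0, 323.0]]
ctr [0.4613 0.0593 0.039 ]
  side 0.0486 yaw 175.5
  side 0.0559 yaw 95.5
z [0.0379 0.0385 0.039  0.0394 0.0397]
mean [0.4612 0.0556 0.0389] slope x,y,c [-0.003 -0.029  0.039]
```

Call:
move_arm --pt "0 0 0 0 0 0" --pt "0 0 0 0 0 0" --pt "0 0 0 0 0 0" --pt "0 0 0 0 0 0" --pt "0 0 0 0 0 0" --pt "0 0 0 0 0 0" --pt "0 0 0 0 0 0" --pt "0 0 0 0 0 0" --grip 0.04 --grip_force 45

```text
time_s: 7.02
eef_pos: [0.4628, 0.074, 0.0101]
ee_rot: [-0.648, 0.7, 0.204, 0.221]
contact_force: [0.3, -1.4, 3.6]
opening: 0.0487
grasp_force: 46.6
```

```bash
python3 w.py g .039
```

```text
7.075 [0.4628 0.074  0.0101] [ 0.02  0.5  -0.37 -0.87 -0.85  0.55]
box [[254.0, 284.0], [387.0, 284.0], [387.0, 322.0], [254.0, 322.0]]
ctr [0.461  0.0588 0.039 ]
  side 0.0488 yaw 175.6
  side 0.0542 yaw 95.6
z [0.0382 0.0386 0.0389 0.0392 0.0395]
mean [0.4607 0.055  0.0389] slope x,y,c [-0.002 -0.02   0.039]
```

View pics/g.png

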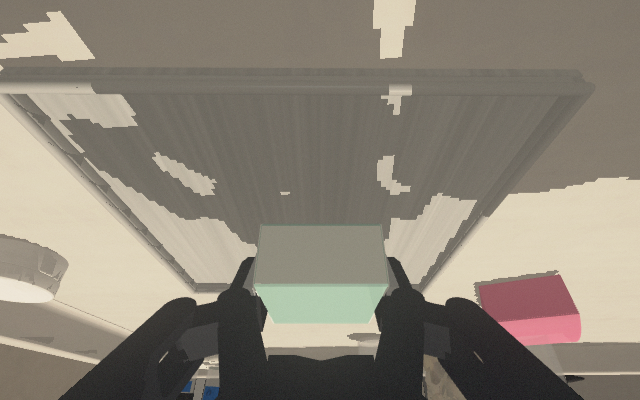

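```bash
cat >> h.py <<'E'
def lens(p,yaw,roll): # roll about lens x axis (world azimuth yaw)
    return T(p,(R.from_euler('z',yaw,degrees=True)*R.from_euler('x',roll,degrees=True)).as_matrix())
def shift(A,v,n):
    B=A.copy(); B[:3,3]+=v; return row(A,B,n)
E
python3 - <<'E'
from h import *
c=cam("wrist"); print("near edge y",ray(c,320,284,.0395).round(4))
A=cur(); L0=lens([.461,ray(c,320,284,.0395)[1]+.030,.0212],-4.5,-1.1); H=np.linalg.inv(A)@L0; np.save("H1.npy",H)
L1=lens([.447,-.21,.035],-3.,-90); F=L1@np.linalg.inv(H)
B=shift(A,[0,0,.09],6)
C=B.copy(); tgt=L1.copy(); tgt[2,3]=L0[2,3]+.09; CL=C@H; C=shift(B,tgt[:3,3]-CL[:3,3],8)
D=row(C,tgt@np.linalg.inv(H),11); E=shift(D,[0,0,.06+.035-tgt[2,3]],4)
print(F[:3,3],D[:3,3],E[:3,3])
E
```

```text
near edge y [0.459  0.0309 0.0395]
6 rows [-0.00861, -1e-05, -0.01229, 0.0, -0.0, 0.0]
8 rows [0.02776, -0.00088, -0.01945, 0.0, -0.0, 0.0]
11 rows [0.00238, 0.0, 0.00045, 0.016, 8.081, -0.147]
4 rows [-0.00327, -0.0, 0.00239, 0.0, -0.0, -0.0]
[ 0.44724512 -0.22089181  0.02161719] [ 0.44724512 -0.22089181  0.09781719] [ 0.44724512 -0.22089181  0.08161719]
```

Call:
move_arm --pt "-0.0086 0 -0.0123 0 0 0" --pt "-0.0086 0 -0.0123 0 0 0" --pt "-0.0086 0 -0.0123 0 0 0" --pt "-0.0086 0 -0.0123 0 0 0" --pt "-0.0086 0 -0.0123 0 0 0" --pt "-0.0086 0 -0.0123 0 0 0" --pt "0.0278 -0.0009 -0.0195 0 0 0" --pt "0.0278 -0.0009 -0.0195 0 0 0" --pt "0.0278 -0.0009 -0.0195 0 0 0" --pt "0.0278 -0.0009 -0.0195 0 0 0" --pt "0.0278 -0.0009 -0.0195 0 0 0" --pt "0.0278 -0.0009 -0.0195 0 0 0" --pt "0.0278 -0.0009 -0.0195 0 0 0" --pt "0.0278 -0.0009 -0.0195 0 0 0" --pt "0 0 0 0 0 0"

```text
time_s: 8.95
eef_pos: [0.449, -0.1996, 0.1002]
ee_rot: [-0.647, 0.701, 0.203, 0.221]
contact_force: [-0.1, 0.4, -1.9]
opening: 0.049
grasp_force: 47.2
```

Call:
move_arm --pt "0.0024 0 0.0004 0 8.08 -0.15" --pt "0.0024 0 0.0004 0 8.08 -0.15" --pt "0.0024 0 0.0004 0 8.08 -0.15" --pt "0.0024 0 0.0004 0 8.08 -0.15" --pt "0.0024 0 0.0004 0 8.08 -0.15" --pt "0.0024 0 0.0004 0 8.08 -0.15" --pt "0.0024 0 0.0004 0 8.08 -0.15" --pt "0.0024 0 0.0004 0 8.08 -0.15" --pt "0.0024 0 0.0004 0 8.08 -0.15" --pt "0.0024 0 0.0004 0 8.08 -0.15" --pt "0.0024 0 0.0004 0 8.08 -0.15" --pt "0 0 0 0 0 0" --pt "0 0 0 0 0 0"

```text
time_s: 10.58
eef_pos: [0.4474, -0.2215, 0.0988]
ee_rot: [-0.615, 0.647, -0.309, -0.328]
contact_force: [-0.7, -0.6, -2.3]
opening: 0.0486
grasp_force: 47.2
```

```bash
cat > s.py <<'E'
from h import *
import sys
A=cur(); print(A[:3,3].round(4),manip.get_state()["joint_positions"].round(2))
H=np.load(sys.argv[2]); L=A@H; print("lens est",L[:3,3].round(4),"z axis",L[:3,2].round(3),"x axis",L[:3,0].round(3))
c,im,d=grab("side"); u,v=map(int,proj(c,L[:3,3])); w=int(sys.argv[3])
cr=im[max(v-w,0):v+w,max(u-w,0):u+w]
c2,i2,d2=grab("wrist")
cv2.imwrite(f"pics/{sys.argv[1]}.png",cv2.cvtColor(np.hstack([cv2.resize(cr,(300,300),interpolation=2),cv2.resize(i2,(480,300))]),4))
E
python3 s.py h H1.npy 50
```

```text
[ 0.4474 -0.2215  0.0988] [ 0.14  0.45 -0.97  1.27 -0.97 -1.39]
lens est [ 0.4471 -0.2107  0.1123] z axis [0.053 0.999 0.006] x axis [ 0.999 -0.053 -0.002]
```

View pics/h.png

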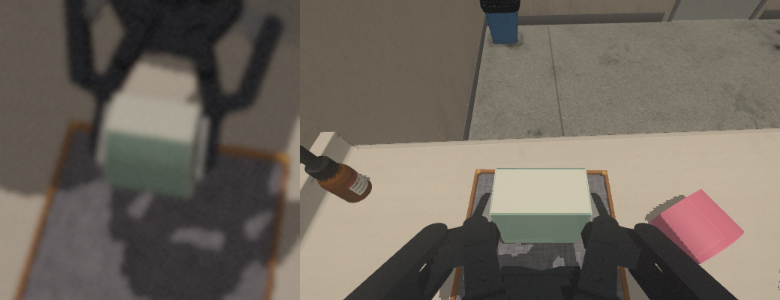

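The lens is held, rolled 90° over the felt, at wrist-view crop (540,205). I'll check the level of the upper edge face by depth before lowering.

```bash
cat > p.py <<'E'
from h import *
import sys
# plane of the lens top face near expected point/height
def face(ctr,hx,hy,tol=.006):
    c,im,d=grab("wrist"); P=pts(c,d); q=P-np.array(ctr)
    m=(abs(q[...,0])<hx)&(abs(q[...,1])<hy)&(abs(q[...,2])<tol)&(d>0); Q=P[m]
    f=np.linalg.lstsq(np.c_[Q[:,:2]-Q[:,:2].mean(0),np.ones(len(Q))],Q[:,2],rcond=None)[0]
    print(m.sum(),"mean",Q.mean(0).round(4),"slope deg x,y",np.degrees(f[:2]).round(2),"ext y",np.percentile(Q[:,1],[1,99]).round(4),"ext x",np.percentile(Q[:,0],[1,99]).round(4))
E
python3 - <<'E'
from p import *
L=cur()@np.load("H1.npy"); print(L[:3,3]); t=L[:3,3]+[0,.005,.030]
face(t,.016,.010); face(t,.035,.035)
E
```

```text
[ 0.44717982 -0.21100626  0.11270008]
3879 mean [ 0.4472 -0.2055  0.1408] slope deg x,y [-0.21  0.06] ext y [-0.2157 -0.1962] ext x [0.4315 0.4628]
10331 mean [ 0.4472 -0.2015  0.1408] slope deg x,y [-0.04  1.2 ] ext y [-0.2199 -0.1791] ext x [0.4143 0.4811]
```

Call:
move_arm --pt "-0.0089 0 0.0065 0 0 0" --pt "-0.0089 0 0.0065 0 0 0" --pt "-0.0089 0 0.0065 0 0 0" --pt "-0.0089 0 0.0065 0 0 0" --pt "-0.0089 0 0.0065 0 0 0" --pt "-0.0089 0 0.0065 0 0 0" --pt "-0.0032 0 0.0024 0 0 0" --pt "-0.0016 0 0.0012 0 0 0" --pt "0 0 0 0 0 0" --pt "0 0 0 0 0 0"

```text
time_s: 12.02
eef_pos: [0.447, -0.2215, 0.0267]
ee_rot: [-0.615, 0.647, -0.31, -0.329]
contact_force: [0.1, 0.8, -1.7]
opening: 0.0489
grasp_force: 47.2
```

Call:
move_arm --pt "-0.0008 0 0.0006 0 0 0" --pt "-0.0008 0 0.0006 0 0 0" --pt "0 0 0 0 0 0"

```text
time_s: 12.4
eef_pos: [0.4468, -0.2216, 0.0243]
ee_rot: [-0.615, 0.647, -0.309, -0.329]
contact_force: [0.6, 0.9, -1.7]
opening: 0.0491
grasp_force: 47.2
```

```bash
python3 - <<'E'
from p import *
L=cur()@np.load("H1.npy"); print(L[:3,3],manip.get_state()["contact_force"]); t=L[:3,3]+[0,.005,.030]
face(t,.016,.010)
E
```

```text
[ 0.44663715 -0.21072959  0.03775229] [ 0.62510615  0.90864619 -1.71927219]
3861 mean [ 0.4467 -0.2052  0.0659] slope deg x,y [-0.37  0.03] ext y [-0.2155 -0.1959] ext x [0.4309 0.4623]
```

Call:
move_arm --pt "-0.0006 0 0.0004 0 0 0" --pt "-0.0006 0 0.0004 0 0 0" --pt "0 0 0 0 0 0"

```text
time_s: 12.82
eef_pos: [0.4469, -0.2216, 0.0234]
ee_rot: [-0.615, 0.646, -0.31, -0.329]
contact_force: [-1.4, 1.5, 1.2]
opening: 0.0494
grasp_force: 47.7
```

Call:
move_arm --pt "-0.0004 0 0.0003 0 0 0" --pt "0 0 0 0 0 0"

```text
time_s: 13.08
eef_pos: [0.4469, -0.2217, 0.0234]
ee_rot: [-0.615, 0.646, -0.31, -0.329]
contact_force: [-2.3, 3.6, 6.2]
opening: 0.0488
grasp_force: 48.2
```

Call:
move_arm --pt "-0.0004 0 0.0003 0 0 0" --pt "0 0 0 0 0 0"

```text
time_s: 13.32
eef_pos: [0.447, -0.2218, 0.0233]
ee_rot: [-0.614, 0.646, -0.311, -0.329]
contact_force: [-3.0, 4.7, 8.4]
opening: 0.0489
grasp_force: 48.5
```

Call:
move_arm --pt "0.0004 0 -0.0003 0 0 0" --pt "0 0 0 0 0 0" --grip_force 20

```text
time_s: 13.58
eef_pos: [0.447, -0.2218, 0.0233]
ee_rot: [-0.615, 0.646, -0.31, -0.329]
contact_force: [-2.9, 2.7, 5.9]
opening: 0.0492
grasp_force: 47.9
```

Call:
move_arm --pt "0 0 0 0 0 0" --pt "0 0 0 0 0 0" --pt "0 0 0 0 0 0" --pt "0 0 0 0 0 0" --pt "0 0 0 0 0 0" --grip 0.075

```text
time_s: 14.2
eef_pos: [0.4468, -0.2215, 0.0223]
ee_rot: [-0.615, 0.647, -0.309, -0.329]
contact_force: [0.9, 0.9, -0.1]
opening: 0.0749
grasp_force: 0.0
```

```bash
python3 - <<'E'
from p import *
L=cur()@np.load("H1.npy"); print(L[:3,3]); t=L[:3,3]+[0,.005,.030]
face(t,.016,.010);face(t,.03,.03)
A=cur(); B=A.copy(); B[:3,3]-=.10*A[:3,2]
# target: regrip pose at tilt -35, lens coords z=-6 => world y -6mm, height 35
G=L[:3,3]+[0,-.006,0]; G[2]=.036; Rt=tool(177,-35); g=T(G+.022*Rt[:,2],Rt); pre=T(g[:3,3]-.10*Rt[:,2],Rt)
U=B.copy(); U[2,3]+=.04; shift(B,[0,0,.04],2)
print(g[:3,3],pre[:3,3],U[:3,3]); row(U,pre,12); row(pre,g,6)
E
```

```text
[ 0.44659903 -0.21068762  0.0357635 ]
3916 mean [ 0.4467 -0.2053  0.0648] slope deg x,y [-0.11  0.03] ext y [-0.2155 -0.1959] ext x [0.4309 0.4623]
8636 mean [ 0.4471 -0.2045  0.0646] slope deg x,y [-0.11 -1.65] ext y [-0.2194 -0.1921] ext x [0.4223 0.4718]
2 rows [0.01611, 9e-05, -0.01185, 0.0, -0.0, -0.0]
[ 0.44725945 -0.20408623  0.01797866] [ 0.44425758 -0.26136527  0.09989386] [ 0.45131379 -0.14107238  0.12160678]
12 rows [0.01037, 7e-05, 0.00446, 0.024, -7.39, 0.004]
6 rows [-0.0, -0.0, 0.01667, -0.0, 0.0, -0.0]
```

Released. It stands square on its edge (top face slope 0.03°, edge face y −0.219 to −0.192). I'll back out and swing to the other side.

Call:
move_arm --pt "0 0 -0.01 0 0 0" --pt "0 0 -0.018 0 0 0" --pt "0 0 -0.018 0 0 0" --pt "0 0 -0.018 0 0 0" --pt "0 0 -0.018 0 0 0" --pt "0 0 -0.018 0 0 0" --pt "0.0161 0 -0.0118 0 0 0" --pt "0.0161 0 -0.0118 0 0 0"

```text
time_s: 15.3
eef_pos: [0.4514, -0.1409, 0.122]
ee_rot: [-0.615, 0.646, -0.309, -0.329]
contact_force: [-0.2, 0.4, 0.1]
opening: 0.0751
grasp_force: 0.0
```

Call:
move_arm --pt "0.0104 0 0.0045 0 -7.39 0" --pt "0.0104 0 0.0045 0 -7.39 0" --pt "0.0104 0 0.0045 0 -7.39 0" --pt "0.0104 0 0.0045 0 -7.39 0" --pt "0.0104 0 0.0045 0 -7.39 0" --pt "0.0104 0 0.0045 0 -7.39 0" --pt "0.0104 0 0.0045 0 -7.39 0" --pt "0.0104 0 0.0045 0 -7.39 0" --pt "0.0104 0 0.0045 0 -7.39 0" --pt "0.0104 0 0.0045 0 -7.39 0" --pt "0.0104 0 0.0045 0 -7.39 0" --pt "0.0104 0 0.0045 0 -7.39 0" --pt "0 0 0 0 0 0" --pt "0 0 0 0 0 0" --grip 0.0854

```text
time_s: 17.05
eef_pos: [0.4448, -0.2616, 0.0994]
ee_rot: [-0.656, 0.692, 0.209, 0.216]
contact_force: [0.3, 0.1, -0.9]
opening: 0.0853
grasp_force: 0.0
```

```bash
python3 - <<'E'
from p import *
A=cur(); print(A[:3,3].round(4),manip.get_state()["joint_positions"].round(2))
face([.4467,-.206,.065],.016,.010);face([.4467,-.206,.065],.03,.03)
G=np.array([.447,-.2167,.036]); Rt=tool(177,-35); g=T(G+.022*Rt[:,2],Rt); row(A,g,6)
_,i,_=grab("wrist"); cv2.imwrite("pics/i.png",cv2.cvtColor(i,4))
E
```

```text
[ 0.4448 -0.2616  0.0994] [-0.55  0.54 -0.04 -0.54 -1.35  0.72]
505 mean [ 0.4467 -0.2064  0.065 ] slope deg x,y [-0.02  0.08] ext y [-0.2156 -0.1964] ext x [0.4314 0.4623]
1743 mean [ 0.4466 -0.2124  0.0638] slope deg x,y [0.38 7.52] ext y [-0.2239 -0.1938] ext x [0.4221 0.4713]
6 rows [-8e-05, -2e-05, 0.01662, 0.041, -0.006, -0.029]
```

View pics/i.png

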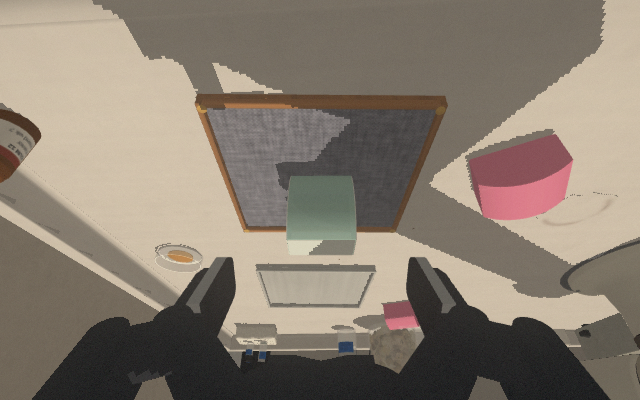

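The lens stands on edge at (320,215), curved side toward −y, centred between the fingers. Going in.

Call:
move_arm --pt "-0.0001 0 0.0166 0 0 0" --pt "-0.0001 0 0.0166 0 0 0" --pt "-0.0001 0 0.0166 0 0 0" --pt "-0.0001 0 0.0166 0 0 0" --pt "-0.0001 0 0.0166 0 0 0" --pt "0 0 0.0166 0 0 0" --pt "0 0 0 0 0 0"

```text
time_s: 18.08
eef_pos: [0.447, -0.2033, 0.017]
ee_rot: [-0.656, 0.692, 0.21, 0.216]
contact_force: [0.2, 0.6, 0.3]
opening: 0.0854
grasp_force: 0.0
```

Call:
move_arm --pt "0 0 0 0 0 0" --pt "0 0 0 0 0 0" --pt "0 0 0 0 0 0" --pt "0 0 0 0 0 0" --pt "0 0 0 0 0 0" --pt "0 0 0 0 0 0" --pt "0 0 0 0 0 0" --grip 0.04 --grip_force 45

```text
time_s: 18.95
eef_pos: [0.4481, -0.2052, 0.0188]
ee_rot: [-0.656, 0.692, 0.208, 0.217]
contact_force: [-0.5, -4.6, 5.5]
opening: 0.0497
grasp_force: 47.6
```

```bash
python3 - <<'E'
from p import *
A=cur(); print(A[:3,3].round(4))
face([.4467,-.206,.065],.016,.010)
L0=lens([.4467,-.2107,.0350],-3,-90); H=np.linalg.inv(A)@L0; np.save("H2.npy",H)
B=shift(A,[0,0,.07],5); L1=lens([.4467,-.2107,.105],-3,-180)
C=row(B,L1@np.linalg.inv(H),11); print(C[:3,3]); shift(C,[0,0,-.01],1)
E
```

```text
[ 0.4481 -0.2052  0.0188]
385 mean [ 0.4465 -0.2092  0.065 ] slope deg x,y [-0.1  -0.05] ext y [-0.2158 -0.1968] ext x [0.4311 0.4621]
5 rows [-0.00801, 4e-05, -0.01148, 0.0, -0.0, 0.0]
11 rows [0.0023, -0.0, -0.00084, 0.014, 8.182, 0.021]
[ 0.44699757 -0.22695701  0.09942046]
1 rows [-0.0082, -0.0, 0.00572, -0.0, 0.0, 0.0]
```

Call:
move_arm --pt "-0.008 0 -0.0115 0 0 0" --pt "-0.008 0 -0.0115 0 0 0" --pt "-0.008 0 -0.0115 0 0 0" --pt "-0.008 0 -0.0115 0 0 0" --pt "-0.008 0 -0.0115 0 0 0" --pt "0 0 0 0 0 0"

```text
time_s: 19.75
eef_pos: [0.4487, -0.205, 0.0896]
ee_rot: [-0.656, 0.692, 0.207, 0.217]
contact_force: [0.7, 0.1, -1.7]
opening: 0.049
grasp_force: 46.8
```

Call:
move_arm --pt "0.0023 0 -0.0008 0 8.18 0" --pt "0.0023 0 -0.0008 0 8.18 0" --pt "0.0023 0 -0.0008 0 8.18 0" --pt "0.0023 0 -0.0008 0 8.18 0" --pt "0.0023 0 -0.0008 0 8.18 0" --pt "0.0023 0 -0.0008 0 8.18 0" --pt "0.0023 0 -0.0008 0 8.18 0" --pt "0.0023 0 -0.0008 0 8.18 0" --pt "0.0023 0 -0.0008 0 8.18 0" --pt "0.0023 0 -0.0008 0 8.18 0" --pt "0.0023 0 -0.0008 0 8.18 0" --pt "0 0 0 0 0 0" --pt "0 0 0 0 0 0"

```text
time_s: 21.38
eef_pos: [0.4465, -0.2274, 0.0983]
ee_rot: [-0.613, 0.646, -0.31, -0.332]
contact_force: [-0.3, -0.0, -1.4]
opening: 0.049
grasp_force: 47.0
```

```bash
python3 s.py j H2.npy 50; python3 - <<'E'
from h import *
# crown line: cylinder fit of the upper surface; far edge-face plane tells the roll
L=cur()@np.load("H2.npy"); c,im,d=grab("wrist"); P=pts(c,d)
q=(P-L[:3,3])@L[:3,:3]   # lens coordinates (z up is -)
m=(abs(q[...,0])<.018)&(q[...,2]<-.009)&(q[...,2]>-.025)&(abs(q[...,1])<.027)&(d>0); Q=q[m]
# circle in y,z: y^2+z^2 = 2 y yc + 2 z zc + k
s=np.linalg.lstsq(np.c_[2*Q[:,1],2*Q[:,2],np.ones(len(Q))],(Q[:,1:]**2).sum(1),rcond=None)[0]
print(m.sum(),"centre y,z",s[:2].round(4),"r",np.sqrt(s[2]+s[0]**2+s[1]**2).round(4),Q.min(0).round(3),Q.max(0).round(3))
for sg in(1,-1):
    m=(abs(q[...,0])<.018)&(abs(q[...,1]-sg*.03)<.004)&(q[...,2]>-.004)&(q[...,2]<.014)&(d>0); E=q[m]
    if len(E)>30: print("edge",sg,len(E),"y",E[:,1].mean().round(4),"roll err deg",np.degrees(np.arctan(np.polyfit(E[:,2],E[:,1],1)[0])).round(2),np.ptp(E[:,2]))
E
```

```text
[ 0.4465 -0.2274  0.0983] [ 0.13  0.45 -0.98  1.29 -0.98 -1.39]
lens est [ 0.4462 -0.2113  0.1041] z axis [-0.005  0.018 -1.   ] x axis [ 0.999 -0.052 -0.006]
9380 centre y,z [-0.0001  0.0288] r 0.0468 [-0.018 -0.027 -0.02 ] [ 0.018  0.027 -0.009]
edge -1 345 y -0.0301 roll err deg -0.01 0.017939619069941307
```

View pics/j.png

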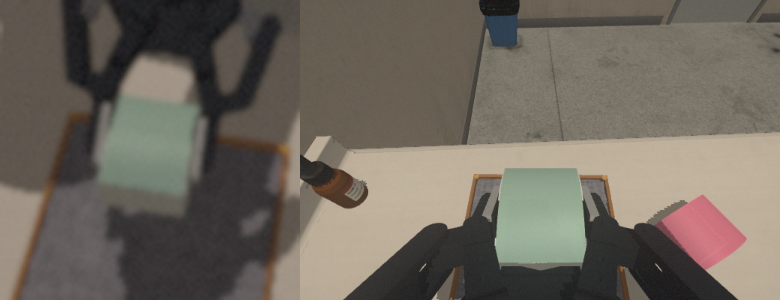

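Held curved side up at wrist crop (540,215), about 1° off in roll. I'll level it and lower.

```bash
python3 - <<'E'
from h import *
H=np.load("H2.npy"); A=cur(); L=A@H; t=lens([.4465,-.2113,L[2,3]],-3,-180)
B=row(A,t@np.linalg.inv(H),1); h=L[2,3]-.023; print("to go",h); shift(B,[0,0,-(h-.006)],7); shift(B,[0,0,-.001],1)
E
```

```text
1 rows [0.00016, -0.00016, -0.00027, 0.137, 0.98, 0.219]
to go 0.08188658715590508
7 rows [-0.00889, -0.0, 0.00621, 0.0, 0.0, 0.0]
1 rows [-0.00082, -0.0, 0.00057, -0.0, 0.0, 0.0]
```

Call:
move_arm --pt "0.0002 -0.0002 -0.0003 0.14 0.98 0.22" --pt "-0.0089 0 0.0062 0 0 0" --pt "-0.0089 0 0.0062 0 0 0" --pt "-0.0089 0 0.0062 0 0 0" --pt "-0.0089 0 0.0062 0 0 0" --pt "-0.0089 0 0.0062 0 0 0" --pt "-0.0089 0 0.0062 0 0 0" --pt "-0.0089 0 0.0062 0 0 0" --pt "0 0 0 0 0 0" --pt "0 0 0 0 0 0"

```text
time_s: 22.78
eef_pos: [0.4466, -0.2273, 0.0229]
ee_rot: [-0.61, 0.643, -0.318, -0.337]
contact_force: [-0.2, -0.1, -2.2]
opening: 0.0493
grasp_force: 47.0
```

Call:
move_arm --pt "-0.0008 0 0.0006 0 0 0" --pt "-0.0008 0 0.0006 0 0 0" --pt "-0.0008 0 0.0006 0 0 0" --pt "0 0 0 0 0 0" --pt "0 0 0 0 0 0"

```text
time_s: 23.4
eef_pos: [0.4466, -0.2274, 0.0198]
ee_rot: [-0.61, 0.643, -0.318, -0.337]
contact_force: [-0.0, -1.0, -1.3]
opening: 0.049
grasp_force: 47.0
```

```bash
python3 - <<'E'
from h import *
L=cur()@np.load("H2.npy"); print(L.round(4))
E
```

```text
[[ 0.9987 -0.0511 -0.002   0.4463]
 [-0.0511 -0.9987 -0.0014 -0.2111]
 [-0.0019  0.0015 -1.      0.0254]
 [ 0.      0.      0.      1.    ]]
```

Level, with about 2 mm to go. Lowering in small steps while watching the force.

Call:
move_arm --pt "-0.0006 0 0.0004 0 0 0" --pt "-0.0006 0 0.0004 0 0 0" --pt "0 0 0 0 0 0"

```text
time_s: 23.78
eef_pos: [0.4465, -0.2274, 0.0183]
ee_rot: [-0.61, 0.643, -0.318, -0.337]
contact_force: [0.3, -0.1, -1.5]
opening: 0.0493
grasp_force: 47.0
```

Call:
move_arm --pt "-0.0004 0 0.0003 0 0 0" --pt "0 0 0 0 0 0"

```text
time_s: 24.02
eef_pos: [0.4466, -0.2274, 0.0178]
ee_rot: [-0.61, 0.643, -0.318, -0.337]
contact_force: [0.6, 0.4, -2.0]
opening: 0.0491
grasp_force: 47.0
```

Call:
move_arm --pt "-0.0004 0 0.0003 0 0 0" --pt "0 0 0 0 0 0"

```text
time_s: 24.28
eef_pos: [0.4466, -0.2274, 0.0173]
ee_rot: [-0.61, 0.643, -0.318, -0.337]
contact_force: [-0.3, -0.0, -2.0]
opening: 0.0487
grasp_force: 47.0
```

Call:
move_arm --pt "-0.0004 0 0.0003 0 0 0" --pt "0 0 0 0 0 0"

```text
time_s: 24.52
eef_pos: [0.4466, -0.2275, 0.0173]
ee_rot: [-0.61, 0.643, -0.318, -0.337]
contact_force: [-1.3, 1.4, 1.9]
opening: 0.0492
grasp_force: 47.5
```

Call:
move_arm --pt "-0.0004 0 0.0003 0 0 0" --pt "0 0 0 0 0 0"

```text
time_s: 24.78
eef_pos: [0.4467, -0.2276, 0.0173]
ee_rot: [-0.61, 0.643, -0.319, -0.337]
contact_force: [-1.6, 2.9, 5.1]
opening: 0.0488
grasp_force: 48.0
```

Call:
move_arm --pt "-0.0004 0 0.0003 0 0 0" --pt "0 0 0 0 0 0"

```text
time_s: 25.02
eef_pos: [0.4467, -0.2277, 0.0173]
ee_rot: [-0.609, 0.643, -0.319, -0.337]
contact_force: [-2.2, 4.3, 8.5]
opening: 0.0493
grasp_force: 48.2
```

Call:
move_arm --pt "0.0004 0 -0.0003 0 0 0" --pt "0 0 0 0 0 0" --pt "0 0 0 0 0 0" --pt "0 0 0 0 0 0" --pt "0 0 0 0 0 0" --pt "0 0 0 0 0 0" --grip 0.078

```text
time_s: 25.78
eef_pos: [0.4465, -0.2274, 0.0163]
ee_rot: [-0.61, 0.643, -0.318, -0.337]
contact_force: [-0.4, -0.7, -0.7]
opening: 0.0781
grasp_force: 0.0
```

Call:
move_arm --pt "0 0 -0.008 0 0 0" --pt "0 0 -0.016 0 0 0" --pt "0 0 -0.018 0 0 0" --pt "0 0 -0.018 0 0 0" --pt "0 0 -0.018 0 0 0" --pt "0 0 -0.018 0 0 0" --pt "0.016 0 -0.012 0 0 0" --pt "0.03 0 -0.021 0 0 0" --pt "0.03 0 -0.021 0 0 0" --pt "0 0 0 0 0 0" --pt "0 0 0 0 0 0"

```text
time_s: 27.15
eef_pos: [0.4508, -0.1476, 0.1642]
ee_rot: [-0.61, 0.643, -0.318, -0.337]
contact_force: [0.1, -0.3, -0.4]
opening: 0.078
grasp_force: 0.0
```

```bash
python3 - <<'E'
from h import *
c,im,d=grab("wrist"); P=pts(c,d); L=lens([.4465,-.2113,.023],-3,-180); q=(P-L[:3,3])@L[:3,:3]
m=(abs(q[...,0])<.018)&(q[...,2]<-.008)&(q[...,2]>-.025)&(abs(q[...,1])<.027)&(d>0); Q=q[m]
s=np.linalg.lstsq(np.c_[2*Q[:,1],2*Q[:,2],np.ones(len(Q))],(Q[:,1:]**2).sum(1),rcond=None)[0]
print(len(Q),"centre y,z",s[:2].round(4),"top",Q[:,2].min().round(4))
i2=grab("side")[1]; u,v=map(int,proj(cam("side"),L[:3,3]))
cv2.imwrite("pics/k.png",cv2.cvtColor(np.hstack([cv2.resize(i2[170:380,200:430],(320,300),interpolation=2),cv2.resize(im,(480,300))]),4))
E
```

```text
1795 centre y,z [-0.0002  0.0281] top -0.0194
```

View pics/k.png

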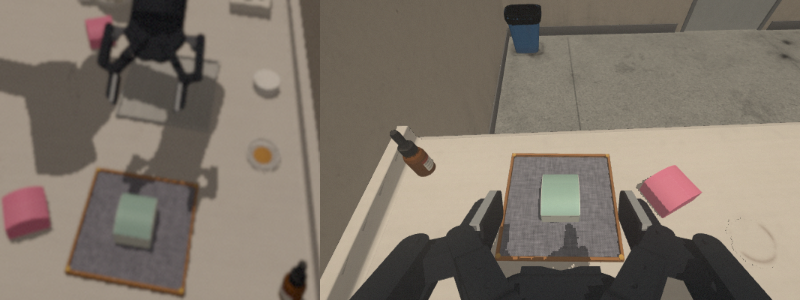

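The lens rests flat side down and curve up in the middle of the felt tray, at (135,220) left and (560,195) right. The tin (266,82) and dish (263,155) are undisturbed and the arm is clear, so I'm handing in.

```bash
python3 -c "
from workcell import manip
print(manip.close_job())"
```

```text
the job is handed in; nothing more can be done
None
```

The lens was gripped and steadied, turned over in two 90° steps, and set down flat side down near the middle of the felt-lined tray; the tin and dish still look in place, and I handed the job in at about 27 s with the arm clear.

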